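# Set the warmer under the milk jug to two dots

### The job

Keep the milk warm: lay a fingertip on the face of the dial that sits in front of the milk jug and turn it clockwise by friction until its pointer clicks in at the two-dot mark, then take the finger away. Do not touch the other dial, and leave the jug, the cup, the clip jar and the teaspoon standing or lying where they are.

Things in the scene. Friction and masses are not known exactly. Their poses are not given: they have to be found in the camera images.
- warmer: twin warming plate, fixed, 300 (x) x 420 (y) x 40 mm, may stand at an angle; origin at the centre of its underside, x away from the robot, y left, z up. Two round dark warm zones (104 mm across, 2 mm high) lie at x +70, y +105 and -105 mm; in front of each, towards the robot, its dial: axes at x -70, y +105 (left) and -105 mm (right).
- milk_jug: plain metal milk jug with a handle, 65 x 87 x 78 mm, loose, standing on the left (+y) or the right (-y) zone; its zone's dial, on the same side, is the one to set. Origin under the middle of its extent, handle included.
- espresso_cup: off-white espresso cup with a handle, 59 x 83 x 55 mm, loose, standing on the other zone. Origin under the middle of its extent, handle included. Leave it.
- clip_jar_small: clip-top glass jar, 78 x 60 x 101 mm, loose, standing on the worktop right of the warmer. Origin at the centre of its underside. Leave it.
- teaspoon: teaspoon, 139 x 30 x 10 mm, loose, lying on the worktop left of the warmer. Origin at the centre of its underside. Leave it.
- left_dial (a joint): turning of the left dial, rad, grows CLOCKWISE seen from above. It clicks at four settings 0.6 rad apart: 0 (small ring mark), 0.6 (one dot), 1.2 (two dots), 1.8 (three dots). It starts at the ring or at one dot (seldom caught between). A hidden click spring (at most about 0.06 N m, with 0.005 N m of rubbing) pulls it into the nearest setting when let go. Stops at -0.12 and 1.92.
- left_dial_top (a point): centre of the flat top face of the left dial, on its upright axis, 49 mm above the worktop (9 mm above the warmer's top) when not pressed; sinks with the dial. Plain black knurled disc, 100 mm across, too wide to pinch; a finger pressed on the face off-centre (say 34 mm out) and swept round the axis turns it by friction.
- left_pointer (a point): outer end of the white pointer line on the left dial's face, 47 mm from the axis. At setting 0 it lies 0.9 rad anticlockwise (seen from above) of the warmer's own +x direction.
- left_two (a point): the two-dot mark (middle of its two dots) on the warmer's top beside the left dial, 62 mm from the dial's axis; the pointer aims at it when the dial stands at 1.2 rad.
- left_knob: the whole left dial with the sprung stem below; origin on the dial's axis, 10 mm above the worktop, 39 mm below the dial's top face. The dial is sprung: it gives under the finger by at most 7 mm, from about 1 N at first touch to about 8 N when fully down. It turns freely pressed or not.
- right_dial (a joint): turning of the right dial, rad, grows CLOCKWISE seen from above. It clicks at four settings 0.6 rad apart: 0 (small ring mark), 0.6 (one dot), 1.2 (two dots), 1.8 (three dots). It starts at the ring or at one dot (seldom caught between). A hidden click spring (at most about 0.06 N m, with 0.005 N m of rubbing) pulls it into the nearest setting when let go. Stops at -0.12 and 1.92.
- right_dial_top (a point): centre of the flat top face of the right dial, on its upright axis, 49 mm above the worktop (9 mm above the warmer's top) when not pressed; sinks with the dial. Plain black knurled disc, 100 mm across, too wide to pinch; a finger pressed on the face off-centre (say 34 mm out) and swept round the axis turns it by friction.
- right_pointer (a point): outer end of the white pointer line on the right dial's face, 47 mm from the axis. At setting 0 it lies 0.9 rad anticlockwise (seen from above) of the warmer's own +x direction.
- right_two (a point): the two-dot mark (middle of its two dots) on the warmer's top beside the right dial, 62 mm from the dial's axis; the pointer aims at it when the dial stands at 1.2 rad.
- right_knob: the whole right dial with the sprung stem below; origin on the dial's axis, 10 mm above the worktop, 39 mm below the dial's top face. The dial is sprung: it gives under the finger by at most 7 mm, from about 1 N at first touch to about 8 N when fully down. It turns freely pressed or not.

How it is judged (in metres and radians):
At the end, for the whole second after the job is handed in: The dial in front of the milk jug rests in its two-dot click (1.2 rad, within 0.12 rad) and is still; the other dial has not been turned past its one-dot click; jug, cup, clip jar and teaspoon are within 20 mm of where they stood and at rest (((y of milk_jug in the frame of warmer above 0 m and value of joint left_dial between 1.08 and 1.32 rad and velocity of joint left_dial between -0.05 and 0.05 rad/s and value of joint right_dial below 0.75 rad) or (y of milk_jug in the frame of warmer below 0 m and value of joint right_dial between 1.08 and 1.32 rad and velocity of joint right_dial between -0.05 and 0.05 rad/s and value of joint left_dial below 0.75 rad)) and linear speed of each of milk_jug, espresso_cup, clip_jar_small, teaspoon below 0.02 m/s and distance of each of milk_jug, espresso_cup, clip_jar_small, teaspoon from where it was at the start of the episode below 0.02 m); the robot touches nothing.
It fails at once if the robot touches the other dial, the one in front of the cup, with more than 0.5 N ((y of milk_jug in the frame of warmer above 0 m and contact force between any of the fingers, the arm and right_knob above 0.5 N) or (y of milk_jug in the frame of warmer below 0 m and contact force between any of the fingers, the arm and left_knob above 0.5 N)).
It fails at once if the jug, the cup, the clip jar or the teaspoon is moved or lifted by more than 20 mm (distance of any of milk_jug, espresso_cup, clip_jar_small, teaspoon from where it was at the start of the episode above 0.02 m).
It fails at once if the jug or the cup is tipped (angle between any of milk_jug, espresso_cup's own z axis and vertical above 0.3 rad).
It also fails if it takes over 48 s, if anything falls off the work surface, if the arm or the gripper's body presses on something with over 40 N, if the wrist force passes 120 N, or if a joint passes its speed limit or range.

### The arm

A 6-joint arm with a two-finger parallel gripper is mounted at the origin on a cart in front of the work surface, level with it; the furniture and walls round the work are solid. World frame = base frame: x ahead of the robot, y to its left, z up, the work surface at z = 0. Lengths are in mm, angles in degrees, forces in N, time in s.
With the tool pointing down it reaches from about 250 to 775 mm from the base axis. Payload 4 kg.
Tool frame: the origin (TCP) lies at the very end of the fingers, on their centre line; the grasp point (between the pads) lies 19 mm behind it; z points along the fingers, y is the line along which they close (so a half turn about z gives the same grasp; the last joint's range is limited). The gripper opens to 94 mm and grips with 3 to 60 N. Pads are 16 mm wide; open, the fingers measure 119 mm over their backs; the gripper's body (75 mm by 177 mm) begins 78 mm behind the grasp point.
Start: joints at [-5.907, 4.996, 78.535, -0, 96.463, -5.907], TCP at [550.018, -0.007, 205.506] pointing down, gripper open.
Joint ranges: [-177.83, 177.83], [-43.37, 116.18], [15.69, 146.23], [-61.86, 241.86], [9.47, 152.12], [-147.06, 147.06]. Speed limits (degrees/s): [159.86, 159.86, 180, 180, 180, 180].

### API

Orientations are given as [roll, pitch, yaw] about the fixed x, y, z axes, in that order (R = Rz(yaw) Ry(pitch) Rx(roll)).
In Python, from cell import bot, imaging, job gives the robot as it stands.
- The arm moves only by the shell command python3 -m crank 'ROWS' [OPENING] [FORCE]. ROWS is JSON, a list of rows, each a list of 4 numbers: the shift along the tool's x, y, z scaled (see below), then the turn about the tool's z scaled (see below). A call has exactly 10 rows; each row shifts and turns the commanded pose from where the row before left it, along the tool's axes as they then stand; what a row does not reach is not made up. The controller multiplies each number of a shift by 0.4 m and each number of a turn by 180 degrees. A row lasts 1/10 s, in which the tool goes at most 50 mm and 8.59 degrees, less where a joint would pass 70% of its speed; a pose out of reach is approached as far as the arm can. A call with a number of a shift or a turn outside -1 to 1 is refused whole. A call with a gripper value outside its range is refused whole. OPENING is the finger opening in mm, from 0 to 94, set as the call begins (- or left out, the last holds). The fingers move at their own pace and stop on an object; FORCE is the grip in N (left out, the last holds). Time passes only in rows, so rows that do not move let the fingers close, or fill a call up. It gives the time, the measured TCP pose, the force, the opening and the grip force at its end, in the units of the state.
- bot.read_state(): the state, without advancing time (a new reading comes with each control period).
- imaging.get_image(name): name is "scene" or "side" or "wrist"; returns a dict with "color" (384x512x3 uint8, blue, green, red), "range_z" (384x512 float32, mm along the optical axis (not along the pixel's ray), 0 where there is no reading), "fx", "fy", "cx", "cy" (pixels), "k1" (the pictures are not rectified: a ray, as slopes to the right and down, at radius r is drawn at 1 + k1 r^2 times it, then the intrinsics apply), "T" (4x4, takes a point from camera to world coordinates); the wrist camera has in their place "T_tool_cam" (4x4, takes a point from camera to tool coordinates, whose origin is the TCP and whose axes are the flange's). Camera axes: x right, y down, z forward; pixel columns grow to the right and rows downward; lengths in mm; the calibration is good to about 2 mm. A picture is of the moment at which its call begins: read the wrist's pose just before it.
- job.job_done(): hands the job in; it is judged then, once.
Trained networks look in a picture, given as the dict that the camera call returned (one of the last four; its "shot" number tells which), for a name from the list of things; names that differ only in an ending like _2 or _b are one class to them, and where a whole thing is asked for, a point or a joint stands for the part that bears it (a point fixed in the world has none). Each returns a list of dicts, best first, with "confidence" (0 to 1); they miss things now and then, are a little off and sometimes report something else, mostly with a low value. They report only what shows in the picture. A call takes as long as a camera call.
- imaging.outline_of(label, picture): "mask" (384x512 bool, what is visible of it) and "position" ([column, row] in pixels, amid what is visible of it).
The state is a dict: "time_s": time; "qpos": joint angles; "joint_velocities": joint speeds; "effort": joint torques, N m; "eef_pos": TCP position; "eef_rot": TCP orientation; "contact_force": force on the tool from outside, world axes, zero at the start; "moment": the same for the moment, N m; "opening": finger opening in mm; "gripper_force": force on a finger pad.
Only numpy, scipy, OpenCV 4.12 (cv2) and the standard library are available. Lean on these libraries where they do the work, as an engineer would, in place of code of your own. Each camera call takes 0.05 s, during which the arm holds its last target. There are 200 camera calls.

## Working session

There is one attempt and no reset: what is moved stays moved. The work goes in short steps, Python scripts to look and compute and a shell command to move; the robot and the scene stay as the last step left them, time stands still between calls to the robot, and variables do not carry over. Pictures are saved under pics/ and viewed, at most 10 in all, crops included, and the job is handed in when it is done.

```bash
mkdir -p pics; cat > h.py <<'E'
import numpy as np, cv2
from cell import bot, imaging, job
from scipy.spatial.transform import Rotation as R
def T_of(p,st=None):
    if "T" in p: return np.array(p["T"])
    T=np.eye(4); T[:3,:3]=R.from_euler('xyz',st["eef_rot"],degrees=True).as_matrix(); T[:3,3]=st["eef_pos"]
    return T@np.array(p["T_tool_cam"])
def rays(p,uv):
    K=np.array([[p["fx"],0,p["cx"]],[0,p["fy"],p["cy"]],[0,0,1.]])
    n=cv2.undistortPoints(np.array(uv,float).reshape(-1,1,2),K,np.array([p["k1"],0,0,0,0.])).reshape(-1,2)
    return np.c_[n,np.ones(len(n))]
def on_plane(p,uv,z,T):
    d=rays(p,uv)@T[:3,:3].T; o=T[:3,3]
    return o+d*((z-o[2])/d[:,2])[:,None]
def by_depth(p,mask,T):
    v,u=np.nonzero(mask&(p["range_z"]>0)); 
    return (rays(p,np.c_[u,v])*p["range_z"][v,u][:,None])@T[:3,:3].T+T[:3,3]
E
python3 - <<'E'
from h import *
st=bot.read_state(); print(st)
for c in ["scene","wrist"]:
    st=bot.read_state(); p=imaging.get_image(c); cv2.imwrite(f"pics/{c}0.png",p["color"]); T=T_of(p,st)
    print(c,T.round(2).tolist())
    for n in ["warmer","milk_jug","espresso_cup","clip_jar_small","teaspoon","left_dial_top","right_dial_top","left_pointer","right_pointer","left_two","right_two","left_knob","right_knob"]:
        try: o=imaging.outline_of(n,p)
        except Exception as e: print(n,e); continue
        for d in o[:2]:
            P=by_depth(p,d["mask"],T)
            print(n,round(d["confidence"],2),np.round(d["position"]),int(d["mask"].sum()),np.median(P,0).round() if len(P) else None)
E
```

```text
{'time_s': 0.0, 'qpos': array([-5.90619227e+00,  5.03930221e+00,  7.86224383e+01, -2.38801737e-03,
        9.64625189e+01, -5.90726883e+00]), 'joint_velocities': array([ 0.0225654 , -0.06511759,  0.06938269, -0.0540846 ,  0.02162995,
       -0.04157797]), 'effort': array([ 1.28542815e-03, -3.40182602e+01, -3.02423716e+01,  7.18220207e-02,
        3.29729996e-02, -1.13141955e-04]), 'eef_pos': array([5.49462781e+02, 4.59812451e-02, 2.04322753e+02]), 'eef_rot': array([-1.79876156e+02, -1.04277905e-02,  9.00007991e+01]), 'contact_force': array([ 0.18075152, -0.0024681 , -0.03705387]), 'moment': array([ 0.05731321,  0.03078215, -0.00116813]), 'gripper_force': 0.0, 'opening': 94.01801818841521}
scene [[-0.9, -0.29, 0.32, 267.1], [-0.43, 0.59, -0.68, 769.39], [0.01, -0.75, -0.66, 811.82], [0.0, 0.0, 0.0, 1.0]]
warmer 0.85 [276. 231.] 13934 [543. 111.  41.]
milk_jug 0.67 [319. 202.] 881 [489. -35.  50.]
milk_jug 0.61 [227. 219.] 1009 [651. 165.  89.]
espresso_cup 0.83 [274. 175.] 485 [627. -43.  82.]
clip_jar_small 0.87 [307. 143.] 564 [ 612. -240.   53.]
teaspoon 0.85 [239. 315.] 444 [521. 
[... 842 characters left out ...]
.] 60538 [555.  50.  41.]
espresso_cup 0.88 [321. 225.] 2059 [624. -52.  78.]
espresso_cup 0.31 [370.  28.] 5153 [659. 151.  80.]
clip_jar_small 0.75 [298. 346.] 1298 [ 609. -236.   46.]
clip_jar_small 0.59 [259. 133.] 61062 [555.  50.  41.]
left_dial_top 0.97 [219.  30.] 5849 [513. 157.  49.]
right_dial_top 0.61 [208. 207.] 5124 [493. -37.  49.]
left_pointer 0.72 [222.  30.] 5870 [513. 157.  49.]
right_pointer 0.56 [206. 208.] 5056 [493. -37.  49.]
left_two 0.59 [260. 133.] 60715 [555.  50.  41.]
right_two 0.67 [260. 134.] 61151 [556.  50.  41.]
left_knob 0.94 [219.  30.] 5936 [513. 157.  49.]
left_knob 0.56 [218.  32.] 5944 [513. 157.  49.]
right_knob 0.68 [208. 206.] 4879 [493. -37.  49.]
```

View pics/scene0.png

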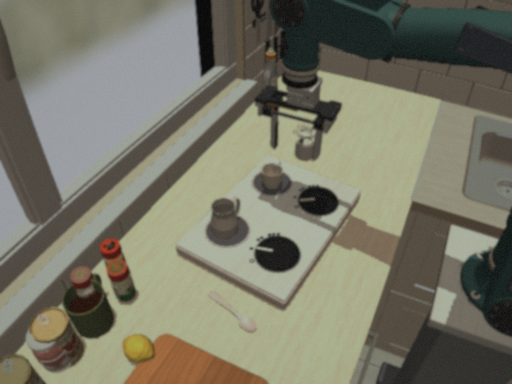

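View pics/wrist0.png

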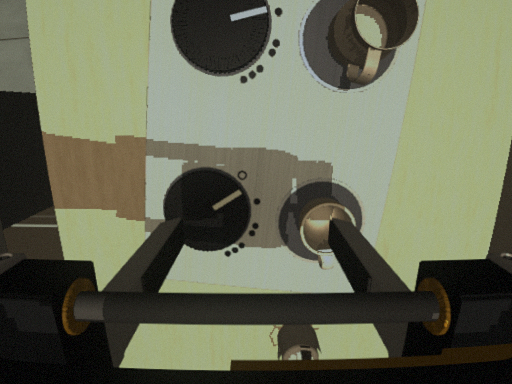

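The jug stands on the left (+y) zone, so the left dial is the one to set; its pointer, (230,17) to (267,10) in the wrist view, sits near the one-dot mark at (279,12). I'll close the fingers, shift left for a full view of the dial and measure.

```bash
python3 -m crank '[[0.05,0,0,0],[0.08,0,0,0],[0.08,0,0,0],[0.06,0,0,0],[0.03,0,0,0],[0,0,0,0],[0,0,0,0],[0,0,0,0],[0,0,0,0],[0,0,0,0]]' 0 20
python3 - <<'E'
from h import *
st=bot.read_state(); p=imaging.get_image("wrist"); T=T_of(p,st); print(st["eef_pos"],st["eef_rot"],st["contact_force"],st["opening"])
cv2.imwrite("pics/wrist1.png",p["color"])
for n in ["left_dial_top","milk_jug","warmer"]:
    d=imaging.outline_of(n,p)[0]; m=d["mask"]; P=by_depth(p,m,T); print(n,d["confidence"],d["position"],np.median(P,0).round(1),P.max(0).round())
    if n=="left_dial_top":
        c=max(cv2.findContours(m.astype(np.uint8),0,1)[0],key=len).reshape(-1,2)
        W=on_plane(p,c,49,T); (x,y),r=cv2.minEnclosingCircle(W[:,:2].astype(np.float32)); print("circle",x,y,r, W[:,:2].mean(0))
        g=cv2.cvtColor(p["color"],cv2.COLOR_BGR2GRAY)
        w=m&(g>110); v,u=np.nonzero(cv2.erode(m.astype(np.uint8),np.ones((5,5)))*w); 
        Q=on_plane(p,np.c_[u,v],49,T)[:,:2]; print("pointer px",len(u),Q.mean(0),"angle",np.degrees(np.arctan2(*(Q.mean(0)-[x,y])[::-1])))
        np.save("c.npy",[x,y])
E
```

```text
time_s: 2.4
eef_pos: [550.1, 119.2, 205.5]
eef_rot: [180.0, 0.0, 89.9]
contact_force: [0.2, 0.7, 0.5]
opening: 17.4
gripper_force: 0.0
[550.1134694  119.16414328 205.53305463] [1.79993036e+02 6.94503044e-03 8.99283793e+01] [0.15422883 0.7197169  0.46317783] 17.382731781640192
left_dial_top 0.77 [220.9, 135.4] [512.9 168.2  49.4] [562. 217.  52.]
circle 512.8694458007812 166.87742614746094 50.46379089355469 [512.9520884 167.5811291]
pointer px 190 [541.45061813 173.06008847] angle 12.206117093123783Traceback (most recent call last):
  File "<stdin>", line 5, in <module>
IndexError: list index out of range
```

View pics/wrist1.png

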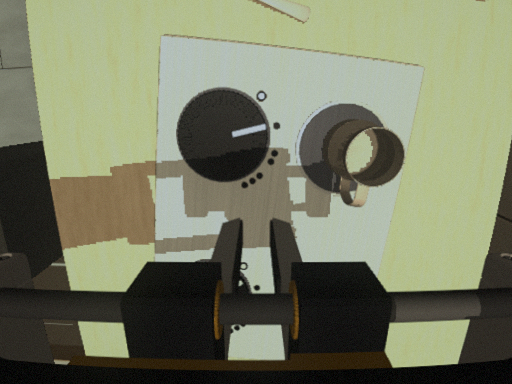

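The left dial is whole in view: centre (222,135), pointer ending (265,127) aimed at the one dot (277,126); target two-dots at about (273,157). That agrees with setting 0.6 and a warmer yaw of about -5°, so 34° clockwise is needed. Next I hover at the dial's +y side, 34 mm out.

```bash
python3 -m crank '[[0.04,-0.018,0,0],[0.063,-0.028,0,0],[0.063,-0.028,0.02,0],[0.04,-0.019,0.06,0],[0,0,0.08,0],[0,0,0.08,0],[0,0,0.07,0],[0,0,0.04,0],[0,0,0.01,0],[0,0,0,0]]' 0 20
python3 - <<'E'
from h import *
st=bot.read_state(); p=imaging.get_image("wrist"); T=T_of(p,st); print(st["eef_pos"],st["eef_rot"],st["contact_force"],st["opening"])
cv2.imwrite("pics/wrist2.png",p["color"])
E
```

```text
time_s: 3.55
eef_pos: [512.6, 202.3, 61.1]
eef_rot: [-179.9, 0.0, 90.0]
contact_force: [-0.0, 0.0, 0.9]
opening: 0.4
gripper_force: 0.0
[512.57241869 202.27083782  61.11479245] [-1.79943732e+02  1.67827820e-02  8.99973183e+01] [-0.01464472  0.04360275  0.86649119] 0.36835634814212126
```

View pics/wrist2.png

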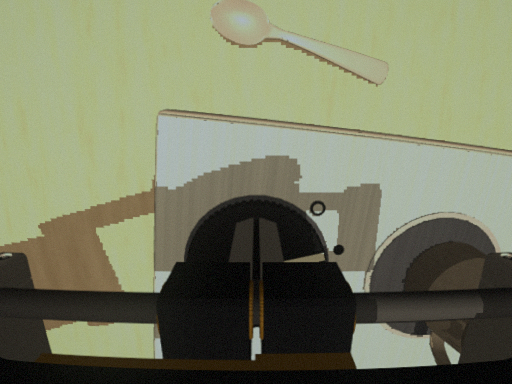

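The closed fingers are over the upper (+y) part of the dial, with the ring (318,208) and one dot (338,250) clear. Now press down about 5 mm.

```bash
python3 -m crank '[[0,0,0.015,0],[0,0,0.01,0],[0,0,0.005,0],[0,0,0.0025,0],[0,0,0.0025,0],[0,0,0.0025,0],[0,0,0.0025,0],[0,0,0.002,0],[0,0,0,0],[0,0,0,0]]' 0 20
```

```text
time_s: 4.6
eef_pos: [513.3, 202.6, 45.3]
eef_rot: [179.9, -0.0, 90.0]
contact_force: [-0.0, 0.3, 4.6]
opening: 0.5
gripper_force: 2.4
```

```bash
python3 -m crank '[[0,0,0.0025,0],[0,0,0.0015,0],[0,0,0,0],[0,0,0,0],[0,0,0,0],[0,0,0,0],[0,0,0,0],[0,0,0,0],[0,0,0,0],[0,0,0,0]]' 0 20
python3 -m crank '[[-0.0002,0.0053,0,0.02],[-0.0002,0.0053,0,0.02],[-0.0002,0.0053,0,0.02],[-0.0002,0.0053,0,0.02],[-0.0002,0.0053,0,0.02],[-0.0002,0.0053,0,0.02],[-0.0002,0.0053,0,0.02],[-0.0002,0.0053,0,0.02],[-0.0002,0.0053,0,0.02],[-0.0002,0.0053,0,0.02]]' 0 20
python3 - <<'E'
from h import *
st=bot.read_state(); p=imaging.get_image("wrist"); print(st["eef_pos"],st["eef_rot"],st["contact_force"],st["moment"])
cv2.imwrite("pics/wrist3.png",p["color"])
E
```

```text
time_s: 5.6
eef_pos: [513.4, 202.7, 43.9]
eef_rot: [179.9, -0.0, 90.0]
contact_force: [-0.5, -0.2, 6.3]
opening: 1.1
gripper_force: 3.1
time_s: 6.6
eef_pos: [533.6, 195.8, 44.0]
eef_rot: [179.9, -0.1, 53.9]
contact_force: [0.5, 0.2, 5.9]
opening: 0.3
gripper_force: 3.1
[533.58108642 195.77345304  44.03190022] [ 1.79898677e+02 -7.85113536e-02  5.38573459e+01] [0.51411495 0.21001603 5.90836363] [-0.07581702  0.03484619 -0.02443417]
```

View pics/wrist3.png

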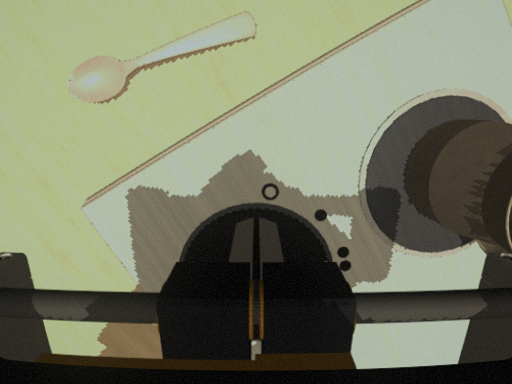

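The finger swept 36° with two-dots now at (344,259); the pointer is hidden under the gripper here. I'll lift off and look from above.

```bash
python3 -m crank '[[0,0,-0.005,0],[0,0,-0.01,0],[0,0,-0.03,0],[0,0,-0.06,0],[-0.02,0,-0.08,0],[-0.06,0,-0.08,0],[-0.08,0,-0.08,0],[-0.06,0,-0.05,0],[0,0,0,0],[0,0,0,0]]' 0 20
python3 - <<'E'
from h import *
st=bot.read_state(); p=imaging.get_image("wrist"); T=T_of(p,st); print(st["eef_pos"],st["eef_rot"],st["contact_force"])
cv2.imwrite("pics/wrist4.png",p["color"])
for d in imaging.outline_of("left_dial_top",p)[:2]: print(d["confidence"],d["position"],np.median(by_depth(p,d["mask"],T),0))
E
```

```text
time_s: 7.65
eef_pos: [480.8, 124.7, 201.0]
eef_rot: [180.0, -0.0, 54.0]
contact_force: [0.7, 0.5, -2.2]
opening: 0.4
gripper_force: 0.0
[480.81375647 124.70279824 201.04353956] [ 1.79995601e+02 -4.02642239e-02  5.39625671e+01] [ 0.68577716  0.5041852  -2.16374195]
```

View pics/wrist4.png

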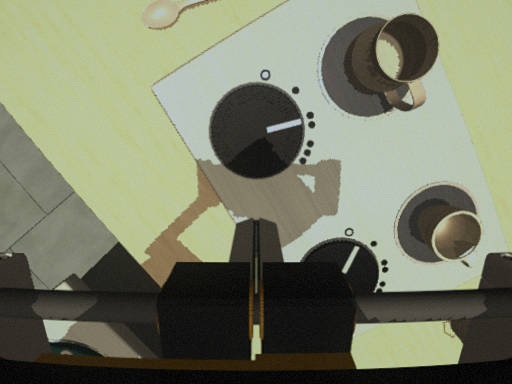

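The pointer (268,130)–(301,122) now aims between the two dots at (310,115) and (312,125), and nothing else has moved. I'll check the angle numerically and hand in if it agrees.

```bash
python3 - <<'E'
from h import *
st=bot.read_state(); p=imaging.get_image("wrist"); T=T_of(p,st)
g=cv2.cvtColor(p["color"],cv2.COLOR_BGR2GRAY); v,u=np.mgrid[:384,:512]
W=on_plane(p,np.c_[u.ravel(),v.ravel()],49,T)[:,:2]-np.load("c.npy"); r=np.hypot(*W.T)
q=W[(r<44)&(g.ravel()>110)]; a=np.degrees(np.arctan2(*q.mean(0)[::-1])); print(len(q),a,"turned",12.2-a,st["joint_velocities"].round(1))
if abs(12.2-a-34.4)<5: print(job.job_done())
E
```

```text
182 -22.585247048540808 turned 34.78524704854081 [ 0.3  0.8  0.2 -0.2  0.1 -0. ]
the job is handed in; nothing more can be done
None
```

I turned the left dial, the one in front of the milk jug, about 34.8° clockwise (a one-click step is 34.4°), so its pointer now rests at the two-dot mark; the finger is clear, I saw no sign that anything else was touched or moved, and the job is handed in.

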